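Index the eared bushing and pin it

ROBOT

A 6-joint arm with a two-finger parallel gripper is mounted at the origin on the work surface; the furniture and walls round the work are solid. World frame = base frame: x ahead of the robot, y to its left, z up, the work surface at z = 0. Lengths are in mm, angles in rad, forces in N, time in s.
With the tool pointing down it reaches from about 300 to 775 mm from the base axis. Payload 14.6 kg.
Tool frame: the origin (TCP) lies midway between the tips of the shut fingers; the grasp point (between the pads) lies 19 mm behind it; z points along the fingers, y is the line along which they close (so a half turn about z gives the same grasp; the last joint's range is limited). The gripper opens to 94 mm and grips with 3 to 60 N. Pads are 16 mm wide; open, the fingers measure 119 mm over their backs; the gripper's body (75 mm by 177 mm) begins 78 mm behind the grasp point.
Start: joints at [1.054, 0.3, 1.521, -0, 1.321, -0.067], TCP at [239.128, 495.285, 205.446] pointing down, gripper open.
Joint ranges: [-3.03, 3.03], [-0.79, 2.21], [0.23, 2.52], [-1.04, 4.18], [0, 3.07], [-2.55, 2.55]. Speed limits (rad/s): [2.22, 2.22, 2.57, 3.14, 3.14, 3.14].

INTERFACE

Orientations are given as [roll, pitch, yaw] about the fixed x, y, z axes, in that order (R = Rz(yaw) Ry(pitch) Rx(roll)).
In Python, from cell import manip, camera gives the robot as it stands.
- The arm moves only by the tool move_arm, never from a script. Its arguments are lists of equal length, an entry for each row: "dp": the shift along the world's x, y, z in mm, a list of three; "rotation": the turn, a rotation vector about the world's x, y, z in rad, a list of three; "hand": the opening, from 0 (shut) to 1 (fully open). A call has 1 to 10 rows; each row shifts and turns the commanded pose from where the row before left it; what a row does not reach is not made up. A row lasts 1/8 s, in which the tool goes at most 62.5 mm and 10.7 degrees, less where a joint would pass 70% of its speed; a pose out of reach is approached as far as the arm can. A call with a gripper value outside its range is refused whole. The fingers move at their own pace and stop on an object; "newtons" is the grip in N (left out, the last holds). Time passes only in rows, so rows that do not move let the fingers close. It gives the time, the measured TCP pose, the force, the opening and the grip force at its end, in the units of the state.
- manip.read_state(): the state, without advancing time (a new reading comes with each control period).
- camera(name): name is "side" or "top"; returns a dict with "image" (400x640x3 uint8, red, green, blue), "fx", "fy", "cx", "cy" (pixels), "R" (3x3) and "t" (3): a world point X has camera coordinates R X + t. Camera axes: x right, y down, z forward; pixel columns grow to the right and rows downward; lengths in mm; the calibration is good to about 2 mm. A picture is of the moment at which its call begins. There is no depth.
- manip.sign_off(): hands the job in; it is judged then, once.
The state is a dict: "clock": time; "joints": joint angles; "qd": joint speeds; "effort": joint torques, N m; "eef_pos": TCP position; "eef_rot": TCP orientation; "wrist_force": force on the tool from outside, world axes, zero at the start; "moment": the same for the moment, N m; "finger_gap": finger opening in mm; "finger_force": force on a finger pad.
Only numpy, scipy, OpenCV 4.12 (cv2) and the standard library are available. Lean on these libraries where they do the work, as an engineer would, in place of code of your own. Each camera call takes 0.05 s, during which the arm holds its last target. There are 200 camera calls.

TASK

Lock the indexing jig: turn its bushing by the grip bar until the hole in the bushing's ear lies over the hole in the base block, then take the pin with the round knob from the rack and pass it down through both holes until its shoulder rests on the ear. Leave the square-headed pin in the rack, and let go of everything.

Things in the scene. Friction and masses are not known exactly. Their poses are not given: they have to be found in the camera images.
- jig: Indexing jig, fixed: dark steel block 100 (x) x 160 (y) x 36 mm high, with a ring 88 mm across and 6 mm high on top in which a steel bushing turns. Origin on the bench under the bushing's axis; z up; the block spans y = -105 to +55 mm, x = -50 to +50 mm. Its index hole (base_hole) lies at y = -70 mm.
- bushing (a joint): Angle of the bushing about its upright axis (rad), counterclockwise from above positive. 0: ear hole exactly over base hole. Starts at 0.6 to 1.2, so it must be turned clockwise seen from above. Turns lightly (about 0.06 N m friction), stays where left; no stop at 0 (range -0.7 to 1.6).
- grip_bar (a point): Middle of the top of the bushing's steel grip bar, on the turning axis, 94 mm above the bench. Bar 14 mm thick (this frame's x), 54 mm long (y), flat-sided from 55 to 94 mm above the bench. The frame turns with the bushing; z up; the ear points along -y. Below the bar is a flat disc 72 mm across, its top 55 mm above the bench.
- ear_hole (a point): Centre of the upper mouth of the hole in the bushing's ear, 55 mm above the bench and 70 mm from the turning axis. Round through hole of 24 mm in a round steel ear 52 mm across and 12 mm thick (43 to 55 mm above the bench). Frame turns with the bushing, z up, y along the ear; the grip bar ends 43 mm from this centre, so fingers that close along x clear it best.
- base_hole (a point): Centre of the mouth of the hole in the base block, 36 mm above the bench, 70 mm from the turning axis on the jig's -y side. Round through hole of 24 mm, 36 mm deep. z up. Seen from above it is bare until the ear covers it.
- index_pin: The pin to use, upright in one of the rack's two holes: ROUND pale wooden knob. Origin at the shank's tip, z up. Steel shank 12 mm thick, 44 mm long, tapered tip; shoulder 40 mm across from 44 to 50 mm above the tip; knob 26 mm across from 50 to 90 mm (straight-sided 56 to 84). 0.09 kg. Tip is 6 mm above the bench in the rack, about 11 mm fully home in the jig (25 mm below the base hole's mouth).
- pin_shoulder (a point): Centre of the underside of the index pin's shoulder, 44 mm above its tip.
- thick_pin: The other pin in the rack, to be left alone: same length and shoulder, but a SQUARE pale wooden head 26 x 26 x 40 mm and a shank of 28 mm, too thick for the jig. Origin at the tip of its shank, z up.
- rack: Fixed wooden rack 60 (x) x 150 (y) x 50 mm high with two upright 31 mm holes, at y = +42 and -42 mm; the pins' shoulders rest on its top. Either pin may be in either hole. Origin under its centre.

How it is judged (in metres and radians):
On the way:
1. the bushing is turned so that its ear's hole lies over the base hole (within 12 degrees) (value of joint bushing between -0.21 and 0.21 rad), for 0.2 s.
At the end, for the whole second after the job is handed in: Bushing within 12 degrees of 0; index pin upright (11 degrees), at rest, through both holes: tip 18 mm or more below the base hole's mouth and within 12 mm of its axis, shoulder within 14 mm of the ear hole's centre; thick pin within 30 mm of its start, in the rack (all of step 1 and z of index_pin in the frame of base_hole below -0.018 m and horizontal distance between index_pin and base_hole below 0.012 m and horizontal distance between pin_shoulder and ear_hole below 0.014 m and angle between index_pin's own z axis and vertical below 0.2 rad and linear speed of index_pin below 0.02 m/s and distance of thick_pin from where it was at the start of the episode below 0.03 m); the robot touches nothing.
It fails at once if the square-headed pin is taken out or shifted by more than 40 mm (distance of thick_pin from where it was at the start of the episode above 0.04 m).
It also fails if it takes over 48 s, if anything falls off the work surface, if the arm or the gripper's body presses on something with over 40 N, if the wrist force passes 120 N, or if a joint passes its speed limit or range.

## Working session

There is one attempt and no reset: what is moved stays moved. The work goes in short steps, Python scripts to look and compute and a tool call to move; the robot and the scene stay as the last step left them, time stands still between calls to the robot, and variables do not carry over. Pictures are saved under pics/ and viewed, at most 10 in all, crops included, and the job is handed in when it is done.

Besides the shell and the picture viewer there is one more tool, called after "Call:" as name(argument=value, ...) on one line, values as JSON. move_arm: Moves the arm, as the interface text tells. Its arguments: {"type":"object","properties":{"dp":{"type":"array","items":{"type":"array","items":{"type":"number"}}},"rotation":{"type":"array","items":{"type":"array","items":{"type":"number"}}},"hand":{"type":"array","items":{"type":"number"}},"newtons":{"type":"number"}},"required":["dp","rotation","hand"]}

```bash
mkdir -p pics; cat > h.py <<'E'
import numpy as np, cv2, json
from cell import manip, camera
def snap(n,f):
    c=camera(n); cv2.imwrite(f'pics/{f}.png',c['image'][:,:,::-1]); 
    np.savez(f'{n}.npz',**{k:c[k] for k in('fx','fy','cx','cy','R','t')}); np.save(f'{f}.npy',c['image'])
def px2w(n,u,v,z):
    c=np.load(f'{n}.npz'); R=c['R'];t=c['t']
    o=-R.T@t; d=R.T@np.array([(u-c['cx'])/c['fx'],(v-c['cy'])/c['fy'],1]); return (o+d*(z-o[2])/d[2]).round(1)
def w2px(n,X):
    c=np.load(f'{n}.npz'); p=c['R']@np.array(X)+c['t']; return [round(float(c['fx']*p[0]/p[2]+c['cx']),1),round(float(c['fy']*p[1]/p[2]+c['cy']),1)]
E
python3 - <<'E'
from h import *
snap('top','t0');snap('side','s0')
for n in('top','side'):
    c=np.load(n+'.npz');print(n,c['fx'],(-c['R'].T@c['t']).round(),c['R'].round(2).tolist())
print(manip.read_state())
E
```

```text
top 370.1714961842484 [272.  46. 931.] [[-0.03, -1.0, -0.0], [-0.98, 0.03, -0.21], [0.21, -0.01, -0.98]]
side 382.400407645837 [ 426. -645.  580.] [[1.0, -0.03, -0.0], [-0.02, -0.57, -0.82], [0.02, 0.82, -0.57]]
{'clock': 0.1, 'joints': array([ 1.05436566e+00,  3.00422129e-01,  1.52150298e+00,  3.45503385e-06,
        1.32072711e+00, -6.65603987e-02]), 'qd': array([-0.00131698, -0.0020288 , -0.00279607,  0.0004167 , -0.00194402,
       -0.00200584]), 'effort': array([ 6.63605751e-04, -5.32648587e+01, -3.53281045e+01,  7.08840997e-02,
        2.34844390e-02, -2.77485282e-05]), 'eef_pos': array([239.03182083, 495.07915938, 204.94623874]), 'eef_rot': array([-3.14053566e+00, -7.38122048e-05,  2.69172149e+00]), 'wrist_force': array([-0.25928019,  0.15384028, -0.14550817]), 'moment': array([0.05354556, 0.01664948, 0.04389972]), 'finger_force': 0.0, 'finger_gap': 94.04401497371796}
```

View pics/t0.png

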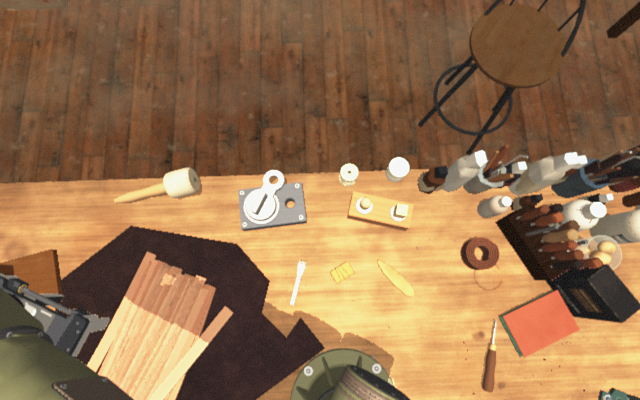

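View pics/s0.png

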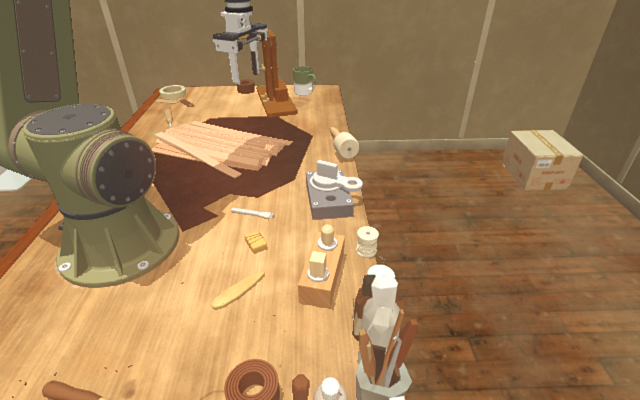

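The top view shows the bushing at about (261,205), the ear hole at (273,181) and the base hole at (291,203). The round pin is at (365,204) and the square one at (401,211). I'll take an enlarged crop to read these more closely.

```bash
python3 - <<'E'
from h import *
a=np.load('t0.npy')[160:240,230:420]; cv2.imwrite('pics/t0c.png',cv2.resize(a,None,fx=4.2,fy=4.2,interpolation=2)[:,:,::-1])
b=np.load('s0.npy')[150:310,290:380]; cv2.imwrite('pics/s0c.png',cv2.resize(b,None,fx=3.7,fy=3.7,interpolation=2)[:,:,::-1])
E
```

```text
(no output)
```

View pics/t0c.png

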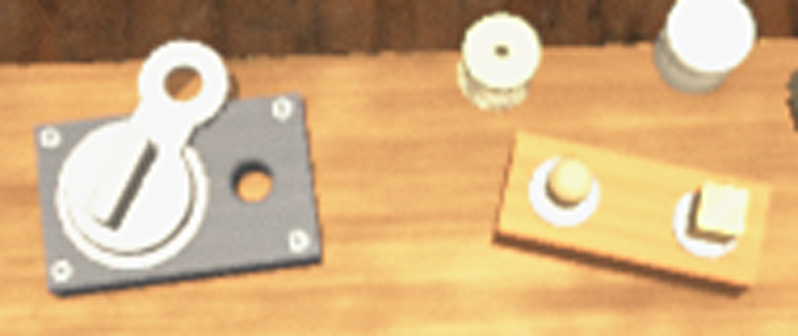

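View pics/s0c.png

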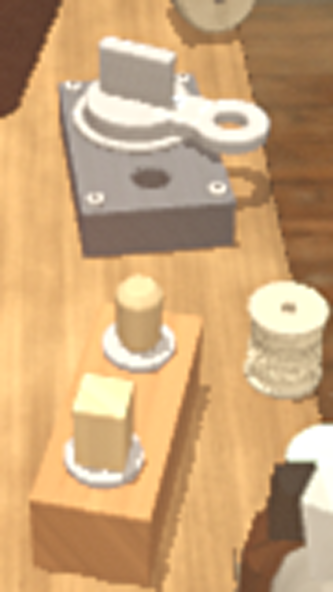

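```bash
python3 - <<'E'
from h import *
T=lambda u,v,z:px2w('top',230+u/4.2-.4,160+v/4.2-.4,z)
S=lambda u,v,z:px2w('side',290+u/3.7-.4,150+v/3.7-.4,z)
P=dict(ear=(184,83,55),base=(252,181,36),ring=(132,193,42),c1=(37,128,36),c2=(299,95,36),c3=(322,262,36),c4=(55,293,36),sh=(565,190,56),knob=(571,180,94),sq=(723,209,96),sqsh=(707,222,56),r1=(516,132,50),r2=(770,185,50),r3=(495,236,50),r4=(748,286,50),barA=(153,146,94),barB=(100,213,94),barC=(113,228,94))
W={k:T(*p) for k,p in P.items()}
for k in W: print(k,W[k])
c=W['ring'];
print('block ctr',np.mean([W[f'c{i}'] for i in(1,2,3,4)],0),'dirs',W['c2']-W['c1'],W['c3']-W['c4'])
d=W['base']-c;e=W['ear']-c
print(np.hypot(*d[:2]),np.hypot(*e[:2]),np.arctan2(d[1],d[0]),np.arctan2(e[1],e[0]))
for k,p in dict(ear=(232,121,55),base=(152,178,36),sh=(139,343,56),knobtop=(139,290,94),earth=(0,0,0)).items(): print('side',k,S(*p))
E
```

```text
ear [526.5 149.8  55. ]
base [470.7 112.5  36. ]
ring [464.6 182.3  42. ]
c1 [507.3 239.6  36. ]
c2 [522.3  83.5  36. ]
c3 [421.   72.5  36. ]
c4 [408. 228.  36.]
sh [454.8 -69.   56. ]
knob [452.4 -67.6  94. ]
sq [ 432.9 -149.6   96. ]
sqsh [ 433.3 -149.2   56. ]
r1 [491.7 -43.2  50. ]
r2 [ 455.  -188.8   50. ]
r3 [430.4 -27.9  50. ]
r4 [ 396.5 -171.    50. ]
barA [479.5 162.7  94. ]
barB [442.7 191.9  94. ]
barC [434.  184.8  94. ]
block ctr [464.65 155.9   36.  ] dirs [  15.  -156.1    0. ] [  13.  -155.5    0. ]
70.06604027629933 69.91323193788138 -1.483625248284401 -0.4834786621655739
side ear [529.  150.3  55. ]
side base [473.2 112.7  36. ]
side sh [456.2 -69.3  56. ]
side knobtop [455.9 -69.6  94. ]
side earth [360.4 428.4   0. ]
```

Both cameras agree with the given sizes: both radii come out at 70 mm and the block measures 156 x 100 mm. The estimates:

- Axis: (465,182)
- Bushing angle: 1.00 rad
- Base hole: (471,112.5)
- Index pin: (455,-69)

Next I'll move over the grip bar.

Call:
move_arm(dp=[[22.6, -31.3, 0], [22.6, -31.3, 0], [22.6, -31.3, 0], [22.6, -31.3, 0], [22.6, -31.3, 0], [22.6, -31.3, 0], [22.6, -31.3, 0], [22.6, -31.3, 0], [22.6, -31.3, 0], [22.6, -31.3, 0]], rotation=[[0, 0, -0.034], [0, 0, 0], [0, 0, 0], [0, 0, 0], [0, 0, 0], [0, 0, 0], [0, 0, 0], [0, 0, 0], [0, 0, 0], [0, 0, 0]], hand=[0.7, 0.7, 0.7, 0.7, 0.7, 0.7, 0.7, 0.7, 0.7, 0.7], newtons=20)

```text
clock: 1.35
eef_pos: [465.6, 181.1, 205.3]
eef_rot: [-3.141, -0.0, 2.658]
wrist_force: [0.8, 0.4, 0.6]
finger_gap: 65.7
finger_force: 0.0
```

Call:
move_arm(dp=[[0, 0, -30], [0, 0, -30], [0, 0, -30], [0, 0, -30], [0, 0, -15], [0, 0, -8], [0, 0, 0], [0, 0, 0], [0, 0, 0], [0, 0, 0]], rotation=[[0, 0, 0], [0, 0, 0], [0, 0, 0], [0, 0, 0], [0, 0, 0], [0, 0, 0], [0, 0, 0], [0, 0, 0], [0, 0, 0], [0, 0, 0]], hand=[0.7, 0.7, 0.7, 0.7, 0.7, 0.7, 0.7, 0, 0, 0])

```text
clock: 2.6
eef_pos: [465.3, 182.3, 62.8]
eef_rot: [3.141, 0.0, 2.658]
wrist_force: [0.4, -0.0, 0.1]
finger_gap: 39.4
finger_force: 0.0
```

Call:
move_arm(dp=[[0, 0, 0], [0, 0, 0], [0, 0, 0]], rotation=[[0, 0, 0], [0, 0, 0], [0, 0, 0]], hand=[0, 0, 0])

```text
clock: 2.98
eef_pos: [465.6, 183.1, 62.5]
eef_rot: [3.139, 0.001, 2.658]
wrist_force: [6.0, 10.2, -4.8]
finger_gap: 14.0
finger_force: 20.0
```

The gap is 14.0 mm, so the bar is gripped. The axis sits about 1 mm further along the closing line than I estimated. I'll turn by -1.0 rad and shift slightly to correct that.

Call:
move_arm(dp=[[0.4, 0.8, 0], [0, 0, 0], [0, 0, 0], [0, 0, 0], [0, 0, 0], [0, 0, 0], [0, 0, 0], [0, 0, 0], [0, 0, 0], [0, 0, 0]], rotation=[[0, 0, -0.1], [0, 0, -0.1], [0, 0, -0.1], [0, 0, -0.1], [0, 0, -0.1], [0, 0, -0.1], [0, 0, -0.1], [0, 0, -0.1], [0, 0, -0.1], [0, 0, -0.1]], hand=[0, 0, 0, 0, 0, 0, 0, 0, 0, 0])

```text
clock: 4.22
eef_pos: [466.0, 183.4, 62.5]
eef_rot: [3.14, -0.0, 1.655]
wrist_force: [4.8, 3.1, -2.7]
finger_gap: 13.8
finger_force: 20.0
```

Call:
move_arm(dp=[[0, 0, 0], [0, 0, 0], [0, 0, 0]], rotation=[[0, 0, 0], [0, 0, 0], [0, 0, 0]], hand=[0, 0, 0])

```text
clock: 4.6
eef_pos: [466.0, 183.3, 62.5]
eef_rot: [3.14, -0.0, 1.658]
wrist_force: [4.8, 3.0, -3.4]
finger_gap: 13.7
finger_force: 20.0
```

Call:
move_arm(dp=[[0, 0, 0], [0, 0, 0], [0, 0, 0], [0, 0, 0], [0, 0, 25], [0, 0, 35], [0, 0, 35], [0, 0, 15], [0, -30, 0], [0, -30, 0]], rotation=[[0, 0, 0], [0, 0, 0], [0, 0, 0], [0, 0, 0], [0, 0, 0], [0, 0, 0], [0, 0, 0], [0, 0, 0], [0, 0, 0], [0, 0, 0]], hand=[0.7, 0.7, 0.7, 0.7, 0.7, 0.7, 0.7, 0.7, 0.7, 0.7])

```text
clock: 5.85
eef_pos: [465.1, 122.4, 171.7]
eef_rot: [-3.141, 0.0, 1.659]
wrist_force: [0.5, -0.7, -0.4]
finger_gap: 65.8
finger_force: 0.0
```

Call:
move_arm(dp=[[-2, -38, 0], [-2, -38, 0], [-2, -38, 0], [-2, -38, 0], [-2, -39, 0], [0, 0, 0]], rotation=[[0, 0, 0], [0, 0, 0], [0, 0, 0], [0, 0, 0], [0, 0, 0], [0, 0, 0]], hand=[0.7, 0.7, 0.7, 0.7, 0.7, 0.7])

```text
clock: 6.6
eef_pos: [455.1, -69.6, 171.6]
eef_rot: [-3.14, -0.0, 1.655]
wrist_force: [-0.4, 0.5, -0.9]
finger_gap: 65.8
finger_force: 0.0
```

```bash
python3 - <<'E'
from h import *
snap('top','t1');snap('side','s1')
a=cv2.resize(np.load('t1.npy')[160:240,230:330],None,fx=4,fy=4,interpolation=2)
b=cv2.resize(np.load('s1.npy')[150:310,290:380],None,fx=3.6,fy=3.6,interpolation=2)
o=np.zeros((576,724,3),np.uint8);o[:320,:400]=a;o[:,400:]=b; cv2.imwrite('pics/c1.png',o[:,:,::-1])
E
```

```text
(no output)
```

View pics/c1.png

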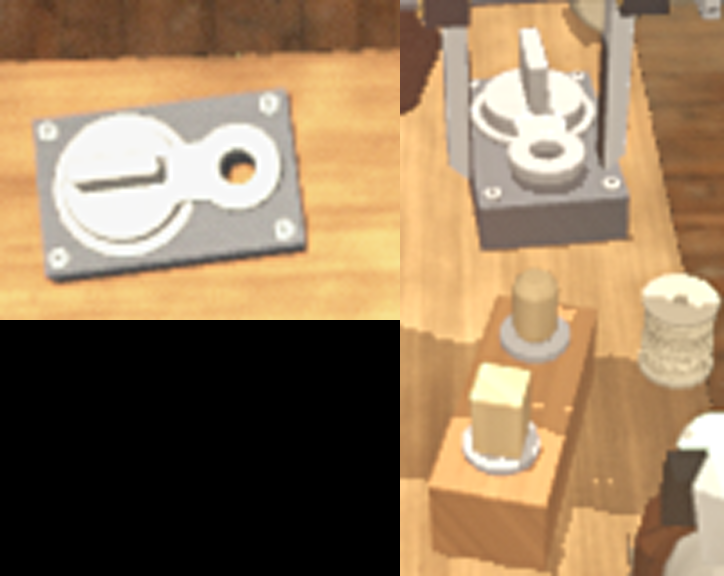

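The ear now lies over the base hole, with the ear hole at crop (238,168), which is (289.1,201.6) in the full image. The fingers straddle the round pin. I'll compute the ear hole's position, then descend and grasp.

```bash
python3 - <<'E'
from h import *
print(px2w('top',230+238/4-.4,160+168/4-.4,55), px2w('side',290+(548-400)/3.6-.4,150+152/3.6-.4,55))
E
```

```text
[469.2 112.2  55. ] [472.9 110.6  55. ]
```

Call:
move_arm(dp=[[0, 0, -35], [0, 0, -35], [0, 0, -25], [0, 0, -12], [0, 0, -4], [0, 0, 0], [0, 0, 0], [0, 0, 0], [0, 0, 0], [0, 0, 0]], rotation=[[0, 0, 0], [0, 0, 0], [0, 0, 0], [0, 0, 0], [0, 0, 0], [0, 0, 0], [0, 0, 0], [0, 0, 0], [0, 0, 0], [0, 0, 0]], hand=[0.7, 0.7, 0.7, 0.7, 0.7, 0.7, 0, 0, 0, 0])

```text
clock: 7.95
eef_pos: [455.6, -67.9, 61.5]
eef_rot: [3.141, 0.0, 1.658]
wrist_force: [-0.2, -0.4, 0.5]
finger_gap: 29.5
finger_force: 0.0
```

Call:
move_arm(dp=[[0, 0, 0], [0, 0, 5], [0, 0, 15], [0, 0, 25], [0, 0, 25], [0, 0, 10], [0, 0, 0]], rotation=[[0, 0, 0], [0, 0, 0], [0, 0, 0], [0, 0, 0], [0, 0, 0], [0, 0, 0], [0, 0, 0]], hand=[0, 0, 0, 0, 0, 0, 0])

```text
clock: 8.82
eef_pos: [455.7, -68.0, 141.9]
eef_rot: [3.14, 0.0, 1.658]
wrist_force: [0.0, 0.3, -0.4]
finger_gap: 25.5
finger_force: 20.0
```

The pin is held. Next I'll carry it to just above the hole and check its alignment before inserting it.

Call:
move_arm(dp=[[3, 30, 0], [3, 30, 0], [3, 30, 0], [3, 30, 0], [3, 30, 0], [0.8, 30, 0], [0, 0, 0], [0, 0, -12], [0, 0, -8], [0, 0, 0]], rotation=[[0, 0, 0], [0, 0, 0], [0, 0, 0], [0, 0, 0], [0, 0, 0], [0, 0, 0], [0, 0, 0], [0, 0, 0], [0, 0, 0], [0, 0, 0]], hand=[0, 0, 0, 0, 0, 0, 0, 0, 0, 0])

```text
clock: 10.07
eef_pos: [470.9, 111.5, 120.5]
eef_rot: [-3.14, 0.0, 1.657]
wrist_force: [-0.5, -0.1, -1.1]
finger_gap: 25.3
finger_force: 20.0
```

```bash
python3 - <<'E'
from h import *
snap('side','s2')
b=cv2.resize(np.load('s2.npy')[120:260,280:400],None,fx=4.2,fy=4.2,interpolation=2)
cv2.imwrite('pics/c2.png',b[:,:,::-1])
E
```

```text
(no output)
```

View pics/c2.png

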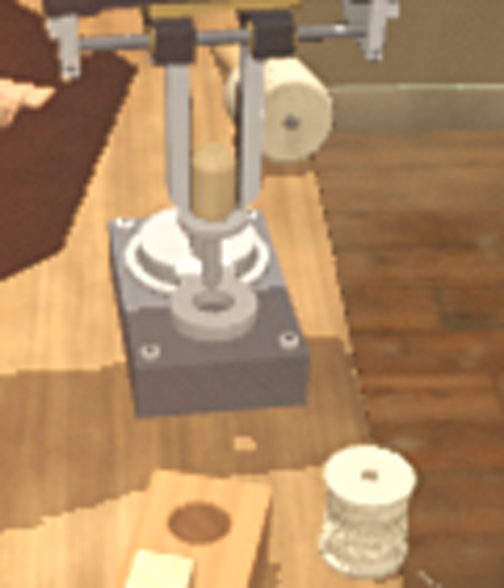

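The pin hangs upright, with its tip at crop (212,288) and the ear hole at (214,302).

```bash
python3 - <<'E'
from h import *
f=lambda u,v,z:px2w('side',280+u/4.2-.4,120+v/4.2-.4,z)
print(f(212,287,65),f(214,301,55),f(214,219,109))
E
```

```text
[471.4 112.6  65. ] [472.7 112.9  55. ] [472.1 115.1 109. ]
```

The tip is within about 1.5 mm of the hole's axis, and the clearance is 6 mm. I'll insert it.

Call:
move_arm(dp=[[0.7, 0.3, -8], [0, 0, -10], [0, 0, -10], [0, 0, -10], [0, 0, -8], [0, 0, -4], [0, 0, -2], [0, 0, 0], [0, 0, 0]], rotation=[[0, 0, 0], [0, 0, 0], [0, 0, 0], [0, 0, 0], [0, 0, 0], [0, 0, 0], [0, 0, 0], [0, 0, 0], [0, 0, 0]], hand=[0, 0, 0, 0, 0, 0, 0, 0, 0])

```text
clock: 11.25
eef_pos: [472.2, 112.4, 69.7]
eef_rot: [3.141, -0.0, 1.658]
wrist_force: [0.3, 0.7, -1.9]
finger_gap: 25.7
finger_force: 20.0
```

Call:
move_arm(dp=[[0, 0, -1.5], [0, 0, -1], [0, 0, 0], [0, 0, 0], [0, 0, 0], [0, 0, 0], [0, 0, 0]], rotation=[[0, 0, 0], [0, 0, 0], [0, 0, 0], [0, 0, 0], [0, 0, 0], [0, 0, 0], [0, 0, 0]], hand=[0, 0, 0, 0.6, 0.6, 0.6, 0.6])

```text
clock: 12.12
eef_pos: [472.1, 112.4, 67.0]
eef_rot: [3.141, -0.0, 1.658]
wrist_force: [0.6, 0.0, 0.5]
finger_gap: 55.7
finger_force: 0.0
```

Call:
move_arm(dp=[[0, 0, 15], [0, 0, 30], [0, 0, 40], [0, 0, 40], [-30, -20, 0], [-40, -30, 0], [-40, -30, 0], [0, 0, 0]], rotation=[[0, 0, 0], [0, 0, 0], [0, 0, 0], [0, 0, 0], [0, 0, 0], [0, 0, 0], [0, 0, 0], [0, 0, 0]], hand=[0.6, 0.6, 0.6, 0.6, 0.6, 0.6, 0.6, 0.6])

```text
clock: 13.12
eef_pos: [360.7, 31.4, 193.2]
eef_rot: [3.139, 0.0, 1.656]
wrist_force: [-0.2, 0.2, 0.0]
finger_gap: 56.6
finger_force: 0.0
```

```bash
python3 - <<'E'
from h import *
snap('top','t3');snap('side','s3')
a=cv2.resize(np.load('t3.npy')[160:240,230:330],None,fx=4,fy=4,interpolation=2)
b=cv2.resize(np.load('s3.npy')[150:310,290:380],None,fx=3.6,fy=3.6,interpolation=2)
o=np.zeros((576,724,3),np.uint8);o[:320,:400]=a;o[:,400:]=b; cv2.imwrite('pics/c3.png',o[:,:,::-1])
E
```

```text
(no output)
```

View pics/c3.png

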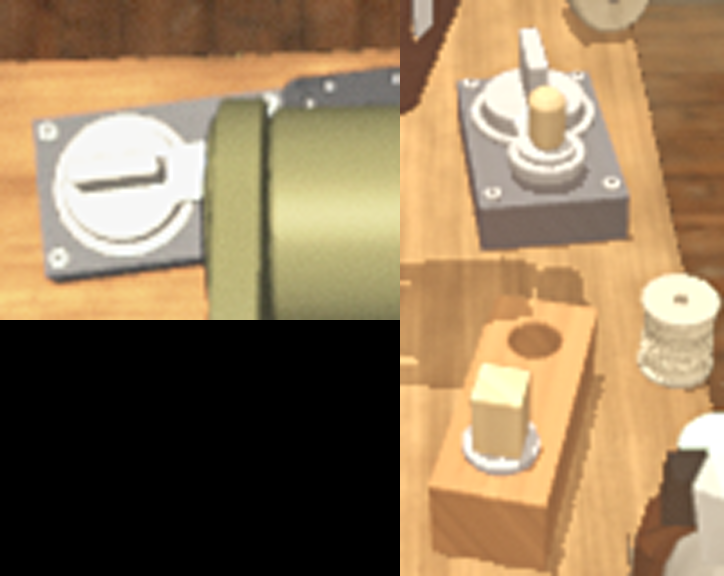

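The side view shows the pin seated upright, with its shoulder on the ear and centred at about (546,155). The square pin is untouched in the rack at (500,445), and the arm is clear of everything.

```bash
python3 -c "
from cell import manip
print(manip.sign_off())"
```

```text
the job is handed in; nothing more can be done
None
```

The job is handed in with no verdict returned: the bushing is turned to about 0, the round-knob pin sits through both holes with its shoulder on the ear, the square-headed pin is still in the rack, and the gripper is open and clear.

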